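# Slide the top sheet out of its magazine and clamp it with the cam knob

## Task

Slide the top metal sheet out over the open end of the blue magazine until it overhangs, pinch the overhanging end and lay the sheet flat in the bed of the cam clamp, its far end close to the end stop and the pinched end sticking out. Let go, then turn the clamp's black cam knob clockwise until the sprung orange jaw drops into the notch and clamps the sheet. Leave the other two sheets in the magazine and do not disturb the other things on the bench.

Things in the scene. Friction and masses are not known exactly. Their poses are not given: they have to be found in the camera images.
- magazine: Blue raised sheet magazine, fixed, 146 x 68 mm, 43 mm high; origin: centre of its underside. Three stacked sheets lie on its floor, 34 mm up, long side along x. Side walls (8 mm thick, outer faces at y = +-34 mm) and back wall (+x) end level with the stack's top, so sheets cannot be gripped inside. The -x end is open over a low lip. Feet 5 mm high reach y = +-43 mm.
- lip (a point): Top middle of the lip's outer face, 70 mm to the -x of the magazine's origin, 39.5 mm above the bench. The lip (4 mm thick) holds back the two lower sheets; the top sheet slides out over it towards the magazine's -x. Axes as the magazine's.
- sheet_top: Top aluminium sheet, rigid, 130 x 48 x 3 mm (x, y, z), about 50 g; origin: centre of its underside. It starts over the magazine's origin, underside 40 mm up, axes along the magazine's. Fingertips pressed on it from above with 5 to 25 N drag it along. Slid out by 45 to 50 mm it overhangs without tipping (it tips at about 65 mm), with free space beside and under the overhanging end.
- sheet_mid: Second sheet of the stack, same size; must stay in the magazine. Origin: centre of its underside.
- sheet_low: Lowest sheet of the stack, same size; must stay in the magazine. Origin: centre of its underside.
- clamp: Cam clamp, fixed: dark base 8 mm high (x -45 to +102, y -41 to +65 mm), grey bed with its top 30 mm up (x -40 to +40, y -34 to +22 mm); origin: at the base's underside, under the bed's centre. Rail face at y = -24 mm (top 35 mm up), end stop face at x = +42 mm (top 36 mm up), open orange jaw's face at y = +31 mm (top 38 mm up): a slot 55 mm wide for the 48 mm sheet.
- seat (a point): Where the sheet's origin (middle of its underside) should be laid: on the bed, midway between rail and open jaw, far end 3 mm from the stop. Axes as the clamp's; the sheet's length lies along x (either way round) and 51 mm of it stick out freely beyond the bed's -x end, 30 mm above the bench.
- follower (a joint): Travel of the sprung orange jaw with its roller, m: 0 = held back (open) by the cam, grows as it moves to the clamp's -y. Without a sheet it drops 9 mm; with the sheet in the bed it pushes the sheet against the rail and stops at about 7 mm. Spring force 6 to 9 N.
- cam (a joint): Angle of the cam knob, rad, grows clockwise seen from above; about 1.30 (1.2 to 1.4) puts the notch at the roller and the jaw drops; stop at 1.6. It starts between 0 and 0.35 and stays where it is left; about 0.1 N m turns it.
- knob_grip (a point): On the knob's axis at gripping height, 60 mm above the bench (at x +75, y +6 mm in the clamp's frame). The knob is a black bar 40 x 12 mm, from 42 to 70 mm above the bench; its long side lies along this point's x axis, and along the clamp's x axis at joint value 0. It turns with the knob.
- drop_bottle: Bystander: brown bottle with black cap, 38 mm diameter, 82 mm high; origin at its underside.
- beaker: Bystander: clear beaker, 54 mm diameter, 70 mm high; origin at its underside.
- weight_50: Bystander: pale brass weight with a neck, 29 mm diameter, 40 mm high; origin at its underside.
- cork_1: Bystander: upright cork, 25 mm diameter, 38 mm high, ahead of the magazine's open end; origin at its underside.
- cork_2: Bystander: upright cork, 25 mm diameter, 38 mm high, close beside the magazine; origin at its underside.
- test_block_1: Bystander: grey block 32 x 40 x 20 mm; origin at its underside.

How it is judged (in metres and radians):
On the way, in this order (a step that is already met when the one before it is completed fails the run):
1. the top sheet, still level on the stack, overhangs the magazine's open end (slid out by at least 30 mm) (x of sheet_top in the frame of magazine between -0.08 and -0.03 m and y of sheet_top in the frame of magazine between -0.008 and 0.008 m and height (world z) of sheet_top between 0.037 and 0.043 m and angle between sheet_top's own z axis and vertical below 0.08 rad), for 0.1 s.
2. the sheet lies released in the clamp's bed, the jaw still open (x of sheet_top in the frame of clamp between -0.04 and -0.017 m and y of sheet_top in the frame of clamp between -0.003 and 0.009 m and height (world z) of sheet_top between 0.028 and 0.0325 m and angle between sheet_top's own z axis and vertical below 0.05 rad and contact force between the fingers and sheet_top below 0.1 N and value of joint follower below 0.002 m), for 0.2 s.
3. the cam has been turned and the jaw has dropped into the notch against the sheet (value of joint follower above 0.005 m and value of joint cam above 1.1 rad and contact force between follower and sheet_top above 1.5 N), for 0.2 s.
At the end, for the whole second after the job is handed in: Sheet flat in the bed against the rail (3 mm), far end within 15 mm of the stop, square within 0.05 rad; cam past 1.1 rad, jaw dropped over 5 mm and pressing the sheet with over 1.5 N; the other two sheets in the magazine within 6 mm of their places (all of step 3 and x of sheet_top in the frame of clamp between -0.04 and -0.017 m and y of sheet_top in the frame of clamp between -0.003 and 0.003 m and height (world z) of sheet_top between 0.028 and 0.0325 m and angle between sheet_top's own z axis and vertical below 0.05 rad and angle between the x axis of sheet_top and the x axis of clamp, either way round below 0.05 rad and value of joint follower below 0.0085 m and linear speed of sheet_top below 0.01 m/s and horizontal distance between each of sheet_mid, sheet_low and magazine below 0.006 m and height (world z) of sheet_mid below 0.04 m and height (world z) of sheet_low below 0.037 m); the robot touches nothing.
It fails at once if a bystander is moved by more than 25 mm (distance of any of drop_bottle, beaker, weight_50, cork_1, cork_2, test_block_1 from where it was at the start of the episode above 0.025 m).
It also fails if it takes over 69 s, if anything falls off the work surface, if the arm or the gripper's body presses on something with over 40 N, if the wrist force passes 120 N, or if a joint passes its speed limit or range.

## Robot

A 6-joint arm with a two-finger parallel gripper is mounted at the origin on a cart in front of the work surface, level with it; the furniture and walls round the work are solid. World frame = base frame: x ahead of the robot, y to its left, z up, the work surface at z = 0. Lengths are in m, angles in degrees, forces in N, time in s.
With the tool pointing down it reaches from about 0.35 to 0.875 m from the base axis. Payload 4.2 kg.
Tool frame: the origin (TCP) lies on the front face of the gripper's body, between the roots of the fingers; the fingertips stand 70 mm ahead of it and the grasp point (between the pads) lies 51 mm ahead of it (r.nose_length is the distance from the TCP to the fingertips, in m); z points along the fingers, y is the direction in which the jaws open and shut (so a half turn about z gives the same grasp; the last joint's range is limited). The gripper opens to 87 mm and grips with 3 to 60 N. Pads are 19 mm wide; open, the fingers measure 117 mm over their backs; the gripper's body (75 mm by 190 mm) begins 51 mm behind the grasp point.
Start: joints at [86.436, 22.042, 0.453, 0, -68.411, -14.817], TCP at [0.197, 0.593, 0.292] pointing down, gripper open.
Joint ranges: [-179.83, 179.83], [-69.29, 118.12], [-61.27, 80.66], [-181.25, 117.63], [-171.15, -9.14], [-177.46, 177.46]. Speed limits (degrees/s): [159.86, 159.86, 180, 180, 180, 180].

## Interface

Orientations are given as a 3x3 rotation matrix whose columns are the frame's x, y, z axes.
In Python, from station import telemetry, capture, order, r gives the robot as it stands.
- The arm moves only by the tool drive_tool, never from a script. Its argument "series" is a list of rows, each a list of 4 numbers: the shift along the tool's x, y, z as a fraction of full scale, then the turn about the tool's z as a fraction of full scale. In form: [[dx, dy, dz, turn], ...]. A call has 1 to 10 rows; each row is the pose to reach, as a shift and turn from the pose commanded when the call began, along the tool's axes at that moment; what a row does not reach only later rows make up. Full scale, the value 1, is 0.12 m for a shift and 2 rad for a turn. A row lasts 1/8 s, in which the tool goes at most 62.5 mm and 10.7 degrees, less where a joint would pass 70% of its speed; a pose out of reach is approached as far as the arm can. A call with a number of a shift or a turn outside -1 to 1 is refused whole. A call with a gripper value outside its range is refused whole. "fingers" is the finger opening in mm, from 0 to 87, set as the call begins (left out, the last holds). The fingers move at their own pace and stop on an object; the grip force is fixed at half the most. Time passes only in rows, so rows that repeat a pose let the fingers close. It gives the time, the measured TCP pose, the force and the opening at its end, in the units of the state.
- telemetry.sense(): the state, without advancing time (a new reading comes with each control period).
- capture(name): name is "side" or "top" or "wrist"; returns a dict with "color" (400x640x3 uint8, blue, green, red), "fx", "fy", "cx", "cy" (pixels), "eye" and "attitude" of the camera in the world; the wrist camera has in their place "mount" (4x4, takes a point from camera to tool coordinates, whose origin is the TCP and whose axes are the flange's). Camera axes: x right, y up, looking along -z (the intrinsics and any distortion apply to the point x, -y, -z); pixel columns grow to the right and rows downward; lengths in m; the calibration is good to about 2 mm. A picture is of the moment at which its call begins: read the wrist's pose just before it. There is no depth.
- order.finish_job(): hands the job in, once; it reports no verdict.
The state is a dict: "time_s": time; "joints": joint angles; "joint_velocities": joint speeds; "effort": joint torques, N m; "tcp_pos": TCP position; "ee_rot": TCP orientation; "wrist_force": force on the tool from outside, world axes, zero at the start; "moment": the same for the moment, N m; "gripper_width": opening from 0.0 (shut) to 1.0 (fully open).
Only numpy, scipy, OpenCV 4.12 (cv2) and the standard library are available. Lean on these libraries where they do the work, as an engineer would, in place of code of your own. Each camera call takes 0.05 s, during which the arm holds its last target. There are 200 camera calls.

## Working session

There is one attempt and no reset: what is moved stays moved. The work goes in short steps, Python scripts to look and compute and a tool call to move; the robot and the scene stay as the last step left them, time stands still between calls to the robot, and variables do not carry over. Pictures are saved under pics/ and viewed, about 8 in all and at most 12, crops included, and the job is handed in when it is done.

Besides the shell and the picture viewer there is one more tool, called after "Call:" as name([rows], argument=value, ...), one row to a line, values as JSON. drive_tool: Moves the arm, as the interface text tells. Shift numbers are shares of 0.12 m and turn numbers shares of 2 rad, none past 1 either way. Its arguments: {"type":"object","properties":{"series":{"type":"array","items":{"type":"array","items":{"type":"number","minimum":-1,"maximum":1}}},"fingers":{"type":"number"}},"required":["series"]}

```bash
ls; mkdir -p pics
python3 - <<'E'
from station import telemetry, capture, order, r
import cv2,json,numpy as np
s=telemetry.sense();print(s)
for n in("side","top"):
    c=capture(n);cv2.imwrite(f"pics/{n}0.png",c["color"]);print({k:v for k,v in c.items() if k!="color"})
c=capture("wrist");cv2.imwrite("pics/wrist0.png",c["color"]);print({k:v for k,v in c.items() if k!="color"})
E
```

```text
pics
{'time_s': 0.0, 'joints': array([ 8.64367181e+01,  2.20914270e+01,  3.79994240e-01, -2.87784252e-02,
       -6.84103865e+01, -1.48159876e+01]), 'joint_velocities': array([ 0.00909462, -0.04521768,  0.01774366, -0.03791364,  0.00528473,
        0.03611596]), 'effort': array([-1.83362658e-04, -3.90673220e+01,  1.87403280e+01,  4.21989262e+00,
        1.08936671e-02, -1.92749039e-04]), 'tcp_pos': array([0.19690708, 0.59270257, 0.29115443]), 'ee_rot': array([[ 9.48931737e-01, -3.15480903e-01, -5.98276263e-04],
       [-3.15481456e-01, -9.48929434e-01, -2.09296391e-03],
       [ 9.25681900e-05,  2.17482495e-03, -9.99997631e-01]]), 'wrist_force': array([ 0.22361488,  0.17147249, -0.34051009]), 'moment': array([-0.03882329,  0.00903484, -0.02132901]), 'gripper_width': 1.0022155823621581}
{'fx': 419.84513472071785, 'fy': 419.84513472071785, 'cx': 319.49236309304507, 'cy': 204.57687322419915, 'eye': array([ 0.47435474, -0.69592654,  0.65104978]), 'attitude': array([[ 0.99808668,  0.03101778, -0.05348721],
       [-0.06173482,  0.54797935, -0.83421067],
       [ 0.00343452,  0.83591658,  0.54884576]])}
{'fx': 378.75401291285283, 'fy': 378.75401291285283, 'cx': 318.89927517221906, 'cy': 197.28442078610502, 'eye': array([0.31642151, 0.18772149, 1.23901335]), 'attitude': array([[-0.0209485 ,  0.9852818 , -0.16964944],
       [-0.9996989 , -0.02281173, -0.00904092],
       [-0.01277785,  0.16940897,  0.985463  ]])}
{'fx': 312.79998293254624, 'fy': 312.79998293254624, 'cx': 320.345742351963, 'cy': 201.57884063210915, 'mount': array([[-6.54970699e-04,  9.70487447e-01,  2.41150754e-01,
         6.57512498e-02],
       [ 9.99999662e-01,  5.15796199e-04,  6.40249879e-04,
        -7.11759616e-04],
       [ 4.96969829e-04,  2.41151092e-01, -9.70487457e-01,
        -9.22475073e-02],
       [ 0.00000000e+00,  0.00000000e+00,  0.00000000e+00,
         1.00000000e+00]])}
```

View pics/top0.png

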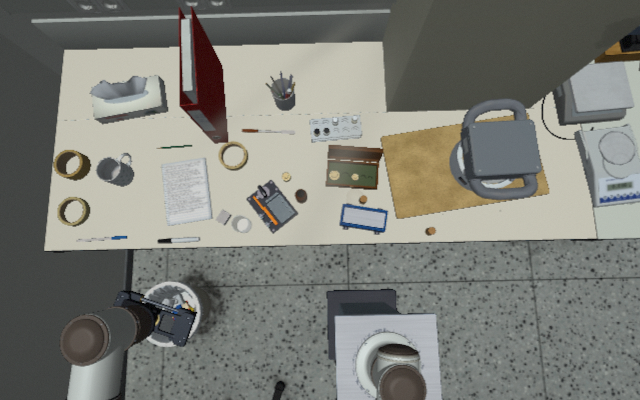

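View pics/side0.png

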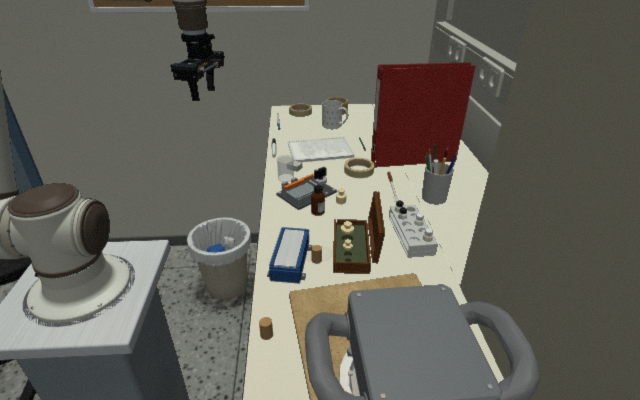

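The top view shows the magazine at about (363,218), the clamp at (272,206), cork_2 at (363,199), cork_1 at (431,231), the bottle at (301,196), the weight at (286,177), the beaker at (242,224) and the block at (223,216). The side view agrees.

```bash
cat > h.py <<'E'
import numpy as np,cv2
from station import telemetry,capture
def cam(n):
    s=telemetry.sense();c=capture(n)
    if n=="wrist":
        M=np.array(c["mount"]);R=s["ee_rot"]@M[:3,:3];e=s["ee_rot"]@M[:3,3]+s["tcp_pos"]
    else:R=c["attitude"];e=c["eye"]
    return c["color"],(c,R,e)
def ray(k,u,v,z):
    c,R,e=k;d=R@np.array([(u-c["cx"])/c["fx"],-(v-c["cy"])/c["fy"],-1]);return (e+d*(z-e[2])/d[2])
def pix(k,p):
    c,R,e=k;q=R.T@(np.array(p)-e);return np.array([c["cx"]-c["fx"]*q[0]/q[2],c["cy"]+c["fy"]*q[1]/q[2]])
E
python3 - <<'E'
from h import *
im,k=cam("top")
for n,u,v,z in [("mag",363,218,.04),("clamp",272,206,.03),("cork2",363,198,.038),("cork1",431,230,.038),("bottle",301,195,.08),("weight",286,176,.04),("beaker",242,223,.07),("block",223,216,.02)]:print(n,ray(k,u,v,z).round(3))
hsv=cv2.cvtColor(im,cv2.COLOR_BGR2HSV)
m=cv2.inRange(hsv,(105,100,60),(125,255,255));m[:,:300]=0;m[:,420:]=0;m[:190]=0;m[250:]=0
ys,xs=np.nonzero(m);P=np.array([ray(k,u,v,.04)[:2] for u,v in zip(xs,ys)],np.float32);print(cv2.minAreaRect(P))
cv2.imwrite("pics/c.png",cv2.resize(im[150:260,200:450],None,fx=3.2,fy=3.2,interpolation=2))
E
```

```text
mag [0.453 0.06  0.04 ]
clamp [0.499 0.351 0.03 ]
cork2 [0.518 0.057 0.038]
cork1 [ 0.41  -0.153  0.038]
bottle [0.524 0.254 0.08 ]
weight [0.595 0.304 0.04 ]
beaker [0.442 0.439 0.07 ]
block [0.472 0.512 0.02 ]
((0.454811155796051, 0.05870979279279709), (0.14215758442878723, 0.06899158656597137), 79.52689361572266)
```

View pics/c.png

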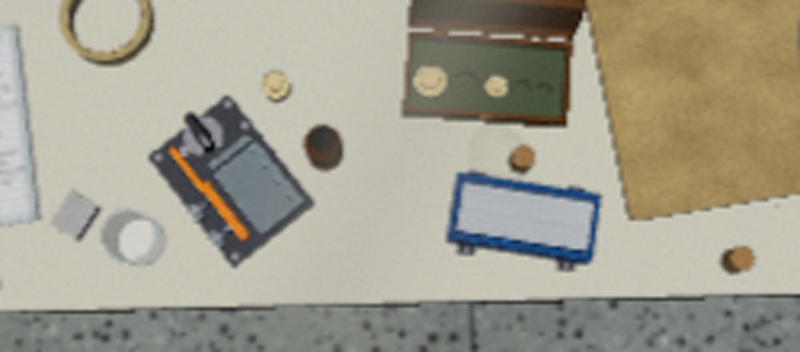

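Everything is located roughly in that crop: the clamp's knob is at its upper left and the orange jaw at its lower left. I'll move over the clamp and magazine to look from close by.

Call:
drive_tool([
  [0.45,0.25,0,0],
  [0.95,0.5,0,0],
  [0.97,0.53,0,0],
])

```text
time_s: 0.57
tcp_pos: [0.2894, 0.4935, 0.2923]
ee_rot: [[0.948, -0.319, -0.0], [-0.319, -0.948, -0.001], [0.0, 0.001, -1.0]]
wrist_force: [-0.3, -0.1, -0.0]
gripper_width: 1.0
```

Call:
drive_tool([
  [0.45,0.25,0,0],
  [0.95,0.5,0,0],
  [0.97,0.53,0,0],
])

```text
time_s: 0.95
tcp_pos: [0.3794, 0.397, 0.2922]
ee_rot: [[0.948, -0.319, -0.0], [-0.319, -0.948, -0.0], [-0.0, 0.0, -1.0]]
wrist_force: [0.7, 0.7, -0.3]
gripper_width: 1.002
```

Call:
drive_tool([
  [0.45,0.25,0,0],
  [0.75,0.5,0,0],
  [0.75,0.53,0,0],
  [0.75,0.53,0,0],
])

```text
time_s: 1.45
tcp_pos: [0.4429, 0.3109, 0.2923]
ee_rot: [[0.949, -0.315, 0.0], [-0.315, -0.949, 0.0], [-0.0, -0.0, -1.0]]
wrist_force: [0.1, -0.1, 0.0]
gripper_width: 1.001
```

Run:
```python
from h import *
im,k=cam("wrist");s=telemetry.sense();print(s["time_s"],s["tcp_pos"],s["ee_rot"][:,0])
cv2.imwrite("pics/w1.png",im)
```

```text
1.5 [0.44272611 0.31132931 0.29226932] [ 9.49419706e-01 -3.14009906e-01 -2.01078717e-05]
```

View pics/w1.png

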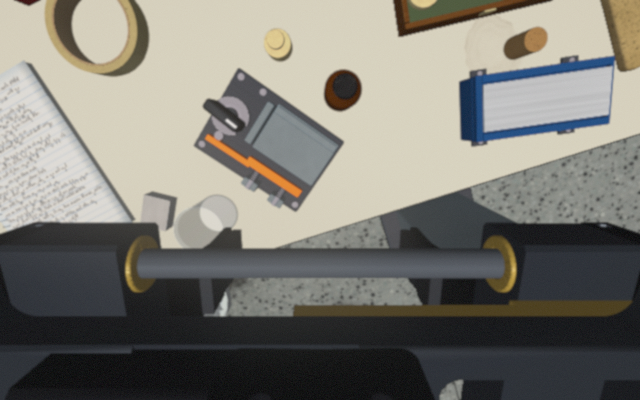

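The wrist view shows the clamp at (270,140) with the knob at (228,115), and the magazine at about (540,100) with its back wall on the left and the open end at (612,90). The beaker is at (215,215). I'll get nearer to measure the clamp accurately.

Call:
drive_tool([
  [-0.1,-0.2,0.4,0],
  [-0.25,-0.42,0.8,0],
  [-0.25,-0.42,0.8,0],
  [-0.25,-0.42,0.8,0],
])

```text
time_s: 2.0
tcp_pos: [0.4306, 0.3687, 0.1971]
ee_rot: [[0.95, -0.313, 0.001], [-0.313, -0.95, 0.001], [0.001, -0.001, -1.0]]
wrist_force: [-1.0, 0.4, 0.3]
gripper_width: 1.0
```

Run:
```python
from h import *
im,k=cam("wrist");np.save("clampR.npy",k[1]);np.save("clampe.npy",k[2]);cv2.imwrite("pics/w2raw.png",im)
hsv=cv2.cvtColor(im,cv2.COLOR_BGR2HSV)
m=cv2.inRange(hsv,(3,170,120),(18,255,255));m[235:]=0
n,l,st,ct=cv2.connectedComponentsWithStats(m);print([(s.tolist(),c.round().tolist()) for s,c in zip(st,ct) if s[4]>60][1:])
cs,_=cv2.findContours(m,0,1);c=max(cs,key=cv2.contourArea)[:,0]
P=np.array([ray(k,u,v,.038)[:2] for u,v in c],np.float32);print("jaw",cv2.minAreaRect(P))
# non-bench mask
b=im.astype(int).sum(2);d=((b<330)).astype(np.uint8)*255;d[235:]=0
d=cv2.morphologyEx(d,cv2.MORPH_OPEN,np.ones((5,5)))
cs,_=cv2.findContours(d,0,1)
for c in cs:
    if cv2.contourArea(c)>3000:
        P=np.array([ray(k,u,v,.008)[:2] for u,v in c[:,0]],np.float32);print("base",cv2.minAreaRect(P),c[:,0].min(0),c[:,0].max(0))
cv2.imwrite("pics/w2.png",cv2.resize(im[:240,130:480],None,fx=2.28,fy=2.28,interpolation=2))
```

```text
[([224, 98, 133, 90, 1653], [295.0, 145.0])]
jaw ((0.48709404468536377, 0.3747051954269409), (0.11916960030794144, 0.011776376515626907), 39.14011764526367)
base ((0.35504695773124695, 0.1992327868938446), (0.22049207985401154, 0.03419658541679382), 71.74507141113281) [400 199] [632 234]
base ((0.5100688934326172, 0.3651942312717438), (0.15264219045639038, 0.08240972459316254), 0.23573312163352966) [225  18] [365 181]
base ((0.46465471386909485, 0.10962118953466415), (0.05777662619948387, 0.08366041630506516), 85.44369506835938) [570   9] [639 119]
base ((0.5359629988670349, 0.24548566341400146), (0.04337595775723457, 0.06930483877658844), 25.30003547668457) [387   0] [461  69]
```

View pics/w2.png

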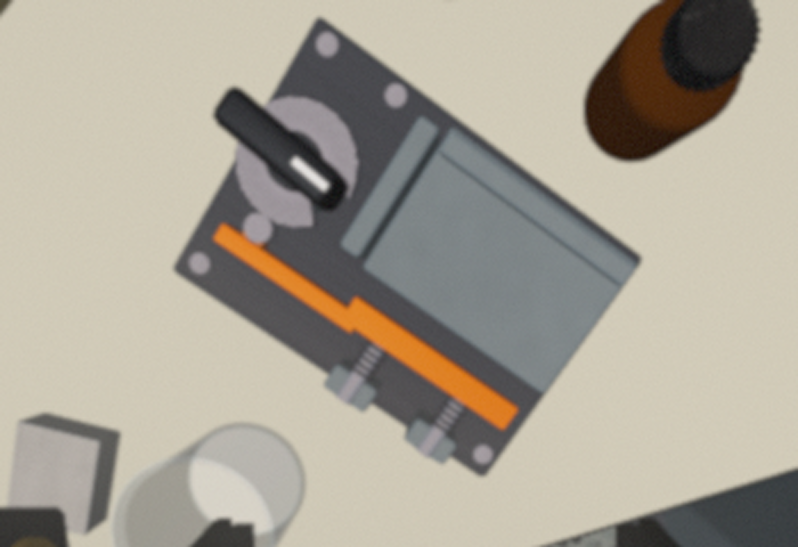

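The close view is sharp. It shows the base corners, the bed's front edge at (541,392) to (617,284), the jaw's inner edge, and the knob bar from (235,105) to (330,195) in crop pixels. I'll fit the clamp pose from these.

Run:
```python
from h import *
c=capture("top");w=capture("wrist");k=(w,np.load("clampR.npy"),np.load("clampe.npy"))
pts=[((319,18),.008,(.102,-.041)),((484,475),.008,(-.045,.065)),((176,268),.008,(.102,.065)),((541,392),.030,(-.040,.022)),((617,284),.030,(-.040,-.024))]
W=np.array([ray(k,130+u/2.28,v/2.28,z)[:2] for (u,v),z,_ in pts]);L=np.array([p[2] for p in pts])
Lc,Wc=L-L.mean(0),W-W.mean(0);a=np.arctan2((Lc[:,0]*Wc[:,1]-Lc[:,1]*Wc[:,0]).sum(),(Lc*Wc).sum());R=np.array([[np.cos(a),-np.sin(a)],[np.sin(a),np.cos(a)]])
o=W.mean(0)-R@L.mean(0);print("clamp",o,np.degrees(a));print((W-(L@R.T+o)).round(4).tolist())
loc=lambda u,v,z:(R.T@(ray(k,130+u/2.28,v/2.28,z)[:2]-o)).round(4)
print("jaw face",loc(362,297,.038),loc(518,408,.038),"bed y22",loc(366,268,.03))
p,q=loc(222,97,.07),loc(338,197,.07);print("knob",p,q,(p+q)/2,np.arctan2(*(p-q)[::-1]))
print("seat",R@[-.026,.0035]+o,"knobgrip",R@[.075,.006]+o,"pinch-75",R@[-.076,.0035]+o)
m=ray(k,0,0,0)
for n,(u,v),z in(("bottle",(712,38),.082),("beaker",(243,480),.07)):print(n,loc(u,v,z))
```

```text
clamp [0.48867895 0.3297007 ] 37.471862002411825
[[-0.0024, -0.0], [0.0012, -0.0003], [-0.0006, -0.0025], [0.0007, 0.0013], [0.0012, 0.0016]]
jaw face [0.0333 0.0304] [-0.0337  0.0315] bed y22 [0.0381 0.0218]
knob [0.0934 0.0041] [0.0521 0.0082] [0.07275 0.00615] -0.09894940063724769
seat [0.46591469 0.31666082] knobgrip [0.54455264 0.3800905 ] pinch-75 [0.42623208 0.28624224]
bottle [-0.0097 -0.0797]
beaker [0.0315 0.0974]
```

Call:
drive_tool([
  [0.4,0.4,0,0],
  [0.9,0.86,0,0],
  [0.9,0.86,0,0],
])

```text
time_s: 2.52
tcp_pos: [0.5019, 0.2327, 0.1979]
ee_rot: [[0.948, -0.319, 0.002], [-0.319, -0.948, 0.002], [0.001, -0.002, -1.0]]
wrist_force: [-0.2, -0.3, -0.3]
gripper_width: 1.003
```

Call:
drive_tool([
  [0,0.3,0,0.09],
  [0,0.6,0,0.18],
  [0,0.86,0,0.27],
  [0,0.86,0,0.36],
  [0,0.86,0,0.45],
  [0,0.86,0,0.54],
  [0,0.86,0,0.63],
  [0,0.86,0,0.715],
  [0,0.86,0,0.715],
  [0,0.86,0,0.715],
])

```text
time_s: 3.78
tcp_pos: [0.4683, 0.1375, 0.197]
ee_rot: [[-0.177, -0.984, 0.001], [-0.984, 0.177, 0.001], [-0.001, -0.001, -1.0]]
wrist_force: [0.6, -0.1, 0.4]
gripper_width: 1.001
```

Run:
```python
from h import *
im,k=cam("wrist");np.save("magR.npy",k[1]);np.save("mage.npy",k[2]);cv2.imwrite("pics/w3raw.png",im)
s=telemetry.sense();print(s["joints"].round(1))
cv2.imwrite("pics/w3.png",cv2.resize(im[:240,160:510],None,fx=2.28,fy=2.28,interpolation=2))
```

```text
[ 35.5  14.4 -26.2   0.  -49.4 -45.7]
```

View pics/w3.png

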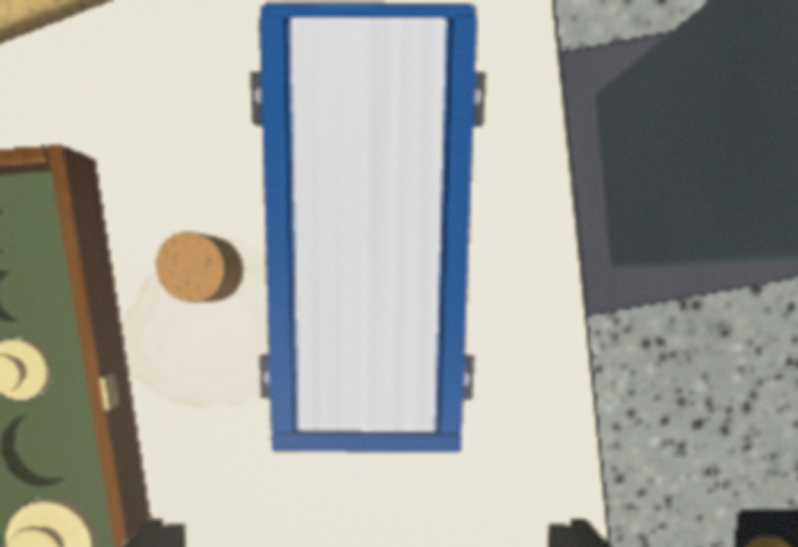

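The sheet is seen end to end, with its corners at (289,17), (447,17), (436,432) and (297,431) in crop pixels. The open end is at the top, and cork_2 is beside the middle of the magazine at (190,265).

Run:
```python
from h import *
w=capture("wrist");k=(w,np.load("magR.npy"),np.load("mage.npy"))
pts=[((289,17),.043,(-.065,-.024)),((447,17),.043,(-.065,.024)),((436,432),.043,(.065,.024)),((297,431),.043,(.065,-.024)),((273,451),.043,(.073,-.034)),((460,451),.043,(.073,.034))]
W=np.array([ray(k,160+u/2.28,v/2.28,z)[:2] for (u,v),z,_ in pts]);L=np.array([p[2] for p in pts])
Lc,Wc=L-L.mean(0),W-W.mean(0);a=np.arctan2((Lc[:,0]*Wc[:,1]-Lc[:,1]*Wc[:,0]).sum(),(Lc*Wc).sum());R=np.array([[np.cos(a),-np.sin(a)],[np.sin(a),np.cos(a)]])
o=W.mean(0)-R@L.mean(0);print("mag",o,np.degrees(a));print((W-(L@R.T+o)).round(4).tolist())
s=telemetry.sense();T=s["ee_rot"];print(s["tcp_pos"])
for x in(.02,-.097):
    g=np.append(R@[x,0]+o,0);print(x,g,"tool shift",(T.T@(g-s["tcp_pos"])).round(4))
print("yaw",np.degrees(np.arctan2(T[1,0],T[0,0])))
print("cork2",R.T@(ray(k,160+190/2.28,265/2.28,.038)[:2]-o))
```

```text
mag [0.45430542 0.0597663 ] 79.60013383690273
[[0.0003, 0.0001], [-0.0003, 0.0001], [-0.0004, 0.0006], [0.0006, 0.0002], [-0.0009, -0.0003], [0.0007, -0.0008]]
[0.46816227 0.13753862 0.19667284]
0.02 [0.45791575 0.07943774 0.        ] tool shift [ 5.910e-02 -1.000e-04  1.966e-01]
-0.097 [ 0.43679528 -0.03564017  0.        ] tool shift [0.1761 0.0002 0.1966]
yaw -100.2392654388269
cork2 [ 0.00886278 -0.0602224 ]
```

Call:
drive_tool([
  [0.3,0,0.2,0],
  [0.49,0,0.5,0],
  [0.49,0,0.58,0],
  [0.49,0,0.62,0],
  [0.49,0,0.64,0],
  [0.49,0,0.65,0],
  [0.49,0,0.65,0],
  [0.49,0,0.65,0],
], fingers=10)

```text
time_s: 4.88
tcp_pos: [0.4577, 0.08, 0.1186]
ee_rot: [[-0.179, -0.984, 0.001], [-0.984, 0.179, 0.0], [-0.0, -0.001, -1.0]]
wrist_force: [-0.3, -0.4, -0.7]
gripper_width: 0.18
```

Call:
drive_tool([
  [0,0,0.02,0],
  [0,0,0.035,0],
  [0,0,0.05,0],
  [0,0,0.05,0],
])

```text
time_s: 5.38
tcp_pos: [0.4576, 0.0797, 0.1131]
ee_rot: [[-0.179, -0.984, -0.0], [-0.984, 0.179, -0.0], [0.0, -0.0, -1.0]]
wrist_force: [-2.7, 0.4, 8.9]
gripper_width: 0.118
```

Call:
drive_tool([
  [0,0,0.003,0],
  [0.05,0,0.004,0],
  [0.1,0,0.004,0],
  [0.15,0,0.004,0],
  [0.2,0,0.004,0],
])

```text
time_s: 6.0
tcp_pos: [0.4556, 0.0576, 0.1131]
ee_rot: [[-0.178, -0.984, 0.006], [-0.984, 0.178, 0.003], [-0.004, -0.006, -1.0]]
wrist_force: [-0.1, 4.1, 5.5]
gripper_width: 0.114
```

Call:
drive_tool([
  [0.05,0,0.005,0],
  [0.1,0,0.006,0],
  [0.15,0,0.006,0],
  [0.2,0,0.006,0],
  [0.2,0,0.006,0],
])

```text
time_s: 6.62
tcp_pos: [0.4524, 0.0342, 0.1131]
ee_rot: [[-0.178, -0.984, 0.009], [-0.984, 0.178, 0.003], [-0.005, -0.008, -1.0]]
wrist_force: [1.4, 4.0, 8.7]
gripper_width: 0.112
```

Run:
```python
from h import *
im,k=cam("wrist");s=telemetry.sense();print(s["time_s"],s["tcp_pos"],s["wrist_force"])
cv2.imwrite("pics/w4.png",im)
```

```text
6.675 [0.45245099 0.03420806 0.11312977] [2.42745139 3.42467553 8.59201555]
```

View pics/w4.png

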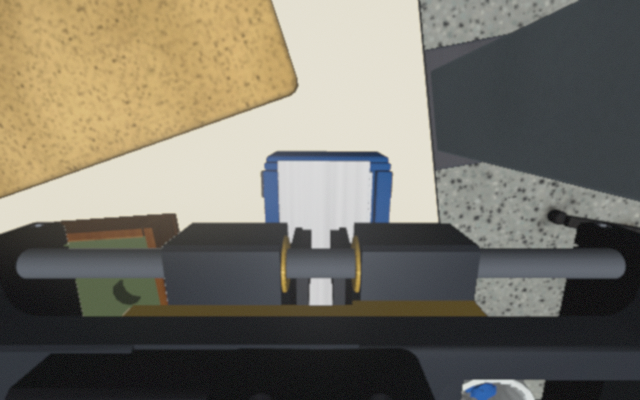

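The sheet's end (row ~160) still seems to be behind the lip (row ~152), so the tips may have slipped. I'll check by projection.

Run:
```python
from h import *
im,k=cam("wrist");o=np.array([.4543,.0598]);a=np.radians(79.6);R=np.array([[np.cos(a),-np.sin(a)],[np.sin(a),np.cos(a)]])
s=telemetry.sense();print(s["tcp_pos"],s["wrist_force"])
for x,z in((-.065,.043),(-.07,.0395),(-.112,.043)):print(x,pix(k,np.append(R@[x,0]+o,z)))
for v in(152,156,161):print(v,R.T@(ray(k,328,v,.043)[:2]-o),im[v,328])
print([ (v,im[v,310:345].mean(0).round().astype(int).tolist()) for v in range(146,172,2)])
print("tip in mag",R.T@(s["tcp_pos"][:2]-o))
```

```text
[0.45244517 0.03423492 0.113118  ] [2.1115946  2.92472219 9.6049863 ]
-0.065 [327.61739089 173.15343374]
-0.07 [327.6082092 162.7362727]
-0.112 [328.41061245  77.13697288]
152 [-0.07596276  0.00010677] [91 83 79]
156 [-0.07391787  0.00012414] [109  74  55]
161 [-0.0713436  0.000146 ] [188 179 172]
[(146, [211, 224, 228]), (148, [211, 225, 229]), (150, [184, 199, 204]), (152, [90, 79, 75]), (154, [81, 62, 52]), (156, [109, 75, 56]), (158, [138, 91, 60]), (160, [155, 130, 115]), (162, [211, 209, 208]), (164, [216, 216, 216]), (166, [216, 215, 215]), (168, [215, 215, 215]), (170, [215, 215, 215])]
tip in mag [-0.02547991 -0.00279063]
```

The tips slipped while pressing at about 9 N. I'll lift, go back and press harder.

Call:
drive_tool([
  [0,0,-0.06,0],
  [-0.2,0,-0.06,0],
  [-0.46,0,-0.06,0],
  [-0.46,0,-0.04,0],
  [-0.46,0,-0.02,0],
  [-0.46,0,-0.005,0],
  [-0.46,0,0,0],
  [-0.46,0,0.01,0],
  [-0.46,0,0.01,0],
])

```text
time_s: 7.85
tcp_pos: [0.4581, 0.0863, 0.113]
ee_rot: [[-0.179, -0.984, -0.001], [-0.984, 0.179, -0.0], [0.001, 0.001, -1.0]]
wrist_force: [-12.1, 3.9, 29.6]
gripper_width: 0.118
```

Call:
drive_tool([
  [0,0,-0.006,0],
  [0,0,-0.006,0],
])

```text
time_s: 8.1
tcp_pos: [0.4581, 0.0863, 0.113]
ee_rot: [[-0.179, -0.984, -0.001], [-0.984, 0.179, -0.0], [0.0, 0.001, -1.0]]
wrist_force: [-9.0, 2.8, 23.5]
gripper_width: 0.109
```

Call:
drive_tool([
  [0.03,0,0,0],
  [0.07,0,0,0],
  [0.11,0,0,0],
  [0.15,0,0,0],
])

```text
time_s: 8.6
tcp_pos: [0.4591, 0.0711, 0.1131]
ee_rot: [[-0.178, -0.984, 0.01], [-0.984, 0.178, 0.006], [-0.007, -0.009, -1.0]]
wrist_force: [-0.3, 7.8, 9.8]
gripper_width: 0.117
```

```bash
cat > chk.py <<'E'
from h import *
im,k=cam("wrist");o=np.array([.4543,.0598]);a=np.radians(79.6);R=np.array([[np.cos(a),-np.sin(a)],[np.sin(a),np.cos(a)]])
s=telemetry.sense();print(s["time_s"],"tip",R.T@(s["tcp_pos"][:2]-o),s["wrist_force"])
for y in(-.012,0,.012):
    prof=[]
    for x in np.arange(-.125,-.03,.001):
        u,v=pix(k,np.append(R@[x,y]+o,.043)).round().astype(int)
        p=im[v,u].astype(int) if 0<=v<225 else np.zeros(3,int);prof.append(p)
    prof=np.array(prof);g=(abs(prof[:,0]-prof[:,2])<8)&(prof.sum(1)>500)
    i=np.argmax(g&np.roll(g,-1)&np.roll(g,-2));print(y,"sheet end x",round(-.125+i*.001,3))
E
python3 chk.py
```

```text
8.65 tip [ 0.01157703 -0.00268118] [ 0.38321742  6.74477727 10.19553924]
-0.012 sheet end x -0.072
0 sheet end x -0.072
0.012 sheet end x -0.072
```

Call:
drive_tool([
  [0,0,-0.2,0],
  [-0.3,0,-0.6,0],
  [-0.5,0,-0.7,0],
  [-0.5,0,-0.7,0],
  [-0.5,0,-0.7,0],
])

```text
time_s: 9.28
tcp_pos: [0.4653, 0.1269, 0.1935]
ee_rot: [[-0.18, -0.984, -0.003], [-0.984, 0.18, -0.001], [0.002, 0.002, -1.0]]
wrist_force: [-0.4, 0.0, -1.0]
gripper_width: 0.111
```

```bash
python3 chk.py
python3 - <<'E'
from h import *
im,k=cam("wrist")
cv2.imwrite("pics/w5.png",cv2.resize(im[:240,160:510],None,fx=2.28,fy=2.28,interpolation=2))
E
```

```text
9.325 tip [0.06787612 0.00127604] [-1.08474099  0.35015244 -1.03445367]
-0.012 sheet end x -0.071
0 sheet end x -0.07
0.012 sheet end x -0.07
```

View pics/w5.png

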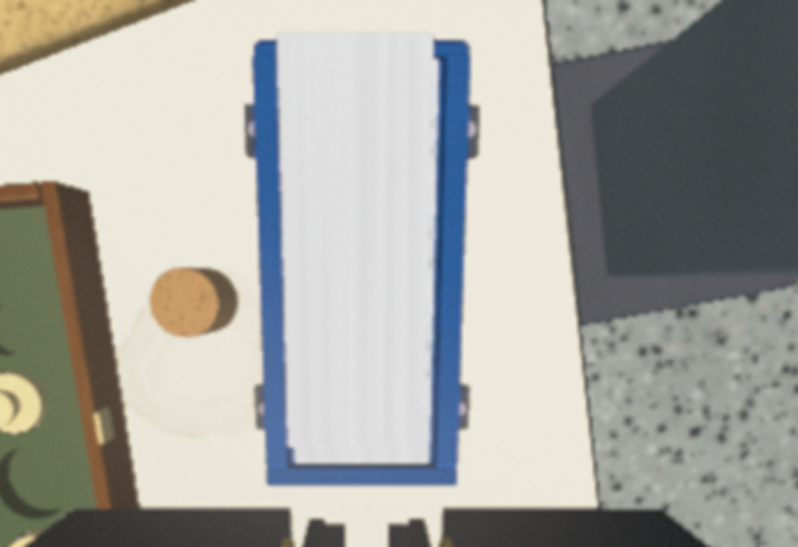

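The sheet did move in the second drag. Its end at row 33 is now just past the lip and wall ends at row 42, about 11 mm out. I'll repeat the drag at the higher force.

Call:
drive_tool([
  [0.15,0,0.4,0],
  [0.28,0,0.6,0],
  [0.28,0,0.65,0],
  [0.28,0,0.67,0],
  [0.28,0,0.685,0],
  [0.28,0,0.695,0],
  [0.28,0,0.7,0],
  [0.28,0,0.7,0],
])

```text
time_s: 10.38
tcp_pos: [0.4611, 0.0958, 0.1131]
ee_rot: [[-0.177, -0.984, 0.003], [-0.984, 0.177, 0.001], [-0.001, -0.002, -1.0]]
wrist_force: [-3.5, -1.4, 12.7]
gripper_width: 0.113
```

Call:
drive_tool([
  [0,0,0.006,0],
  [0.04,0,0.009,0],
  [0.08,0,0.012,0],
  [0.12,0,0.014,0],
  [0.16,0,0.014,0],
  [0.2,0,0.014,0],
  [0.24,0,0.014,0],
])

```text
time_s: 11.25
tcp_pos: [0.461, 0.0711, 0.1131]
ee_rot: [[-0.176, -0.984, 0.016], [-0.984, 0.176, 0.008], [-0.011, -0.015, -1.0]]
wrist_force: [0.9, 9.5, 11.8]
gripper_width: 0.114
```

```bash
python3 chk.py
```

```text
11.3 tip [ 0.01191224 -0.00448764] [ 0.79183392  7.42677755 12.41341466]
-0.012 sheet end x -0.072
0 sheet end x -0.072
0.012 sheet end x -0.072
```

The sheet hardly followed: the tool drifts toward the -y wall under load, so the outer finger probably rides on the wall. I'll close the fingers fully, recentre, and compensate for the drift.

Call:
drive_tool([
  [0,0,-0.08,0],
  [-0.1,0.02,-0.1,0],
  [-0.26,0.02,-0.1,0],
  [-0.26,0.02,-0.1,0],
  [-0.26,0.02,-0.07,0],
  [-0.26,0.02,-0.05,0],
  [-0.26,0.02,-0.035,0],
  [-0.26,0.02,-0.025,0],
  [-0.26,0.02,-0.015,0],
  [-0.26,0.02,-0.015,0],
], fingers=0)

```text
time_s: 12.55
tcp_pos: [0.4581, 0.0976, 0.113]
ee_rot: [[-0.178, -0.984, -0.0], [-0.984, 0.178, -0.001], [0.001, 0.0, -1.0]]
wrist_force: [-7.6, 1.4, 20.9]
gripper_width: 0.003
```

Call:
drive_tool([
  [0.04,0.005,0,0],
  [0.08,0.01,0,0],
  [0.12,0.015,0.002,0],
  [0.16,0.02,0.004,0],
  [0.2,0.025,0.004,0],
])

```text
time_s: 13.18
tcp_pos: [0.456, 0.0779, 0.1131]
ee_rot: [[-0.177, -0.984, 0.013], [-0.984, 0.177, 0.007], [-0.009, -0.012, -1.0]]
wrist_force: [1.3, 7.6, 10.4]
gripper_width: 0.004
```

```bash
python3 chk.py
```

```text
13.225 tip [0.01764876 0.0017171 ] [1.49555496 5.64187733 9.58266714]
-0.012 sheet end x -0.072
0 sheet end x -0.071
0.012 sheet end x -0.071
```

Run:
```python
from h import *
im,k=cam("wrist");sd,_=cam("side");tp,_=cam("top")
a=cv2.resize(im[90:240,220:440],None,fx=2.7,fy=2.7)[:300,:594];b=cv2.resize(sd[215:290,245:345],(400,300),interpolation=2);c=cv2.resize(tp[190:250,320:400],(400,300),interpolation=2)
a=cv2.resize(im[110:235,220:430],(504,300),interpolation=2)
o=np.zeros((600,800,3),np.uint8);o[:300,:504]=a;o[300:,:400]=b;o[300:,400:]=c;cv2.imwrite("pics/w6.png",o)
```

```text
(no output)
```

View pics/w6.png

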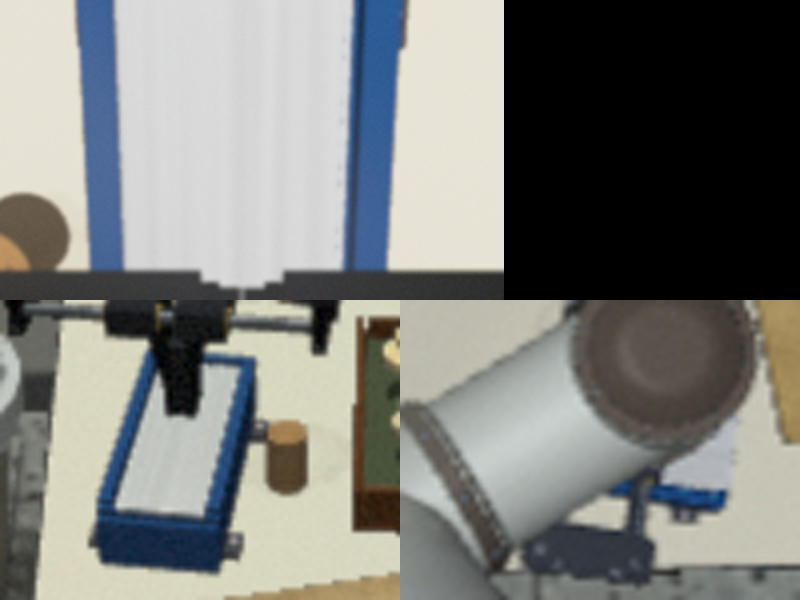

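The combined view shows the sheet only about 6.5 mm out, its edge just at the lip in the side view. Drags 2–4 were all in the rear part and moved nothing, while drag 1 continued to mid-magazine and did. I'll continue this drag further forward.

Call:
drive_tool([
  [0.04,0.005,0.003,0],
  [0.08,0.01,0.003,0],
  [0.12,0.015,0.003,0],
  [0.16,0.02,0.003,0],
  [0.2,0.025,0.003,0],
])

```text
time_s: 14.0
tcp_pos: [0.4496, 0.0551, 0.1131]
ee_rot: [[-0.177, -0.984, 0.015], [-0.984, 0.177, 0.007], [-0.01, -0.014, -1.0]]
wrist_force: [2.3, 7.3, 11.7]
gripper_width: 0.003
```

```bash
python3 chk.py
```

```text
14.05 tip [-0.00594497  0.00387651] [ 2.49880881  6.45303042 11.76281641]
-0.012 sheet end x -0.071
0 sheet end x -0.071
0.012 sheet end x -0.071
```

Call:
drive_tool([
  [0.04,0.005,0.003,0],
  [0.08,0.01,0.003,0],
  [0.12,0.015,0.003,0],
  [0.16,0.02,0.003,0],
])

```text
time_s: 14.55
tcp_pos: [0.4446, 0.0367, 0.1131]
ee_rot: [[-0.176, -0.984, 0.017], [-0.984, 0.176, 0.007], [-0.01, -0.016, -1.0]]
wrist_force: [2.5, 8.8, 13.0]
gripper_width: 0.007
```

```bash
python3 chk.py
```

```text
14.6 tip [-0.02489493  0.00548177] [ 2.84659792  6.81953345 12.5992481 ]
-0.012 sheet end x -0.089
0 sheet end x -0.089
0.012 sheet end x -0.09
```

It is moving now: the sheet's end is at about -0.089 and it followed the tips fully. I'll continue.

Call:
drive_tool([
  [0.04,-0.005,0.002,0],
  [0.08,-0.01,0.002,0],
  [0.12,-0.015,0.002,0],
  [0.16,-0.02,0.002,0],
  [0.17,-0.02,0.002,0],
])

```text
time_s: 15.22
tcp_pos: [0.4432, 0.0163, 0.113]
ee_rot: [[-0.177, -0.984, 0.017], [-0.984, 0.177, 0.007], [-0.01, -0.016, -1.0]]
wrist_force: [0.4, 12.3, 16.3]
gripper_width: 0.003
```

```bash
python3 chk.py
```

```text
15.275 tip [-0.04484255  0.00305466] [ 0.55368175 10.45545025 16.01650876]
-0.012 sheet end x -0.089
0 sheet end x -0.09
0.012 sheet end x -0.09
```

The sheet is now about 19 mm past the lip and sticking again. That's enough overhang to take hold of the tip of the end and pull level. I'll lift and measure the end.

Call:
drive_tool([
  [0,0,-0.2,0],
  [-0.2,0,-0.6,0],
  [-0.4,0,-0.65,0],
  [-0.4,0,-0.65,0],
  [-0.4,0,-0.65,0],
], fingers=70)

```text
time_s: 15.9
tcp_pos: [0.4446, 0.0594, 0.1865]
ee_rot: [[-0.179, -0.984, -0.002], [-0.984, 0.179, -0.001], [0.001, 0.002, -1.0]]
wrist_force: [0.4, -0.7, -0.5]
gripper_width: 0.488
```

```bash
python3 chk.py
cat > edge.py <<'E'
from h import *
im,k=cam("wrist");o=np.array([.4543,.0598]);a=np.radians(79.6);R=np.array([[np.cos(a),-np.sin(a)],[np.sin(a),np.cos(a)]])
s=telemetry.sense();T=s["ee_rot"];print("tcp mag",R.T@(s["tcp_pos"][:2]-o),s["tcp_pos"][2],"yaw",np.degrees(np.arctan2(T[1,0],T[0,0])))
# rectified top-down view at z=.043, 2px/mm
X,Y=np.meshgrid(np.arange(-.06,.06,.0005),np.arange(-.13,.09,.0005))
M=np.array([[pix(k,np.append(R@[Y[i,j],X[i,j]]+o,.043)) for j in range(X.shape[1])] for i in range(X.shape[0])],np.float32)
w=cv2.remap(im,M[...,0],M[...,1],1);cv2.imwrite("pics/rect.png",w)
i=w.astype(int);m=((abs(i[...,0]-i[...,2])<8)&(i.sum(2)>560)).astype(np.uint8)
n,l,st,_=cv2.connectedComponentsWithStats(m);b=1+np.argmax(st[1:,4]);c=(l==b)
for x in range(0,440,8):
    j=np.nonzero(c[x])[0]
    if len(j)>20 and x<150: print(round(-.13+x*.0005,3),(-60+j[[0,-1]]*.5).round(1))
E
python3 edge.py
```

```text
15.95 tip [-0.00231288  0.00940278] [ 0.26924328 -0.55044403 -0.03158546]
-0.012 sheet end x -0.09
0 sheet end x -0.09
0.012 sheet end x -0.09
tcp mag [-0.00231912  0.00928012] 0.18644586085722148 yaw -100.36709636892357
-0.09 [-15.5  21. ]
-0.086 [-26.   21.5]
-0.082 [-25.5  21.5]
-0.078 [-25.5  21.5]
-0.074 [-25.5  21.5]
-0.07 [-25.  21.]
-0.066 [-25.  21.]
-0.062 [-25.   22.5]
-0.058 [-25.   22.5]
```

```bash
python3 -c "
import cv2;a=cv2.imread('pics/rect.png');print(a.shape);cv2.imwrite('pics/rect2.png',cv2.resize(a,None,fx=1.36,fy=1.36))"
```

```text
(440, 240, 3)
```

View pics/rect2.png

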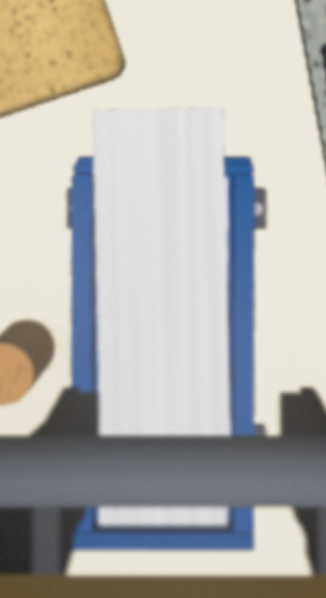

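The rectified view shows a straight sheet with its end at x = -0.090 and its centre at y ≈ -0.002, overhanging the wall ends by about 19 mm. I'll pinch this end just ahead of the walls.

Call:
drive_tool([
  [0.4,-0.05,0.1,0],
  [0.7,-0.094,0.2,0],
  [0.71,-0.094,0.4,0],
  [0.71,-0.094,0.6,0],
  [0.71,-0.094,0.72,0],
  [0.71,-0.094,0.758,0],
  [0.71,-0.094,0.758,0],
  [0.71,-0.094,0.758,0],
], fingers=70)

```text
time_s: 17.0
tcp_pos: [0.4416, -0.0258, 0.0968]
ee_rot: [[-0.179, -0.984, 0.001], [-0.984, 0.179, 0.0], [-0.0, -0.001, -1.0]]
wrist_force: [0.4, -0.9, -0.1]
gripper_width: 0.806
```

Call:
drive_tool([
  [0,0,0,0],
  [0,0,0,0],
  [0,0,0,0],
  [0,0,0,0],
], fingers=40)

```text
time_s: 17.5
tcp_pos: [0.4412, -0.0258, 0.0964]
ee_rot: [[-0.179, -0.984, -0.0], [-0.984, 0.179, 0.0], [-0.0, 0.0, -1.0]]
wrist_force: [-0.2, 0.1, 1.3]
gripper_width: 0.533
```

Call:
drive_tool([
  [0.03,0,0,0],
  [0.07,0,0,0],
  [0.11,0,0,0],
  [0.15,0,0,0],
  [0.17,0,0,0],
  [0.17,0,0,0],
  [0.17,0,0,0],
])

```text
time_s: 18.38
tcp_pos: [0.4374, -0.0461, 0.0963]
ee_rot: [[-0.179, -0.984, -0.0], [-0.984, 0.179, -0.0], [0.0, 0.0, -1.0]]
wrist_force: [-0.4, -1.6, -0.7]
gripper_width: 0.536
```

```bash
python3 chk.py
```

```text
18.425 tip [-0.10710732 -0.00247205] [-0.39863107  0.14909809  0.2442582 ]
-0.012 sheet end x -0.125
0 sheet end x -0.125
0.012 sheet end x -0.125
```

Call:
drive_tool([
  [0,0,0,0],
  [0,0,0,0],
  [-0.04,0,0,0],
  [-0.07,0,0,0],
  [-0.07,0,0,0],
], fingers=60)

```text
time_s: 19.05
tcp_pos: [0.4392, -0.0372, 0.0963]
ee_rot: [[-0.178, -0.984, 0.0], [-0.984, 0.178, 0.0], [-0.0, -0.0, -1.0]]
wrist_force: [0.3, 0.5, 0.4]
gripper_width: 0.689
```

Run:
```python
from h import *
im,k=cam("wrist");sd,_=cam("side");s=telemetry.sense();print(s["gripper_width"])
a=cv2.resize(im[120:330,170:470],(600,420));b=cv2.resize(sd[200:300,245:345],(420,420),interpolation=2)[:, :200]
b=cv2.resize(sd[215:295,255:335],(380,380),interpolation=2)
o=np.zeros((420,800,3),np.uint8);o[:,:420]=cv2.resize(im[120:330,215:425],(420,420));o[:380,420:]=b;cv2.imwrite("pics/w7.png",o)
```

```text
0.6859335167139573
```

View pics/w7.png

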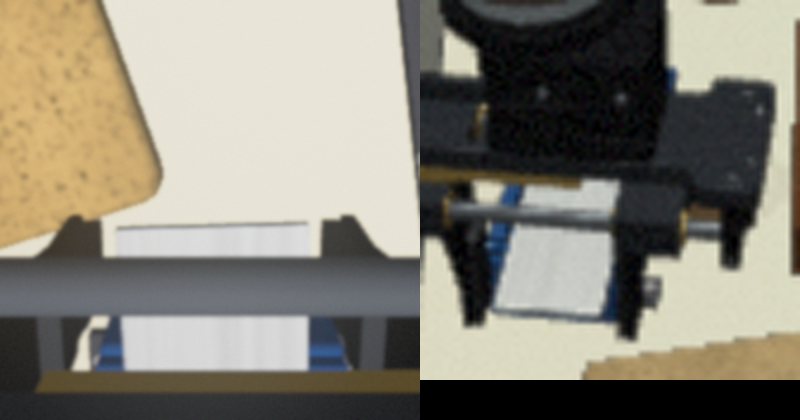

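The sheet clearly lies between the open fingers, overhanging past the lip; its edge is at crop row ~225 (full-image row 233). I'll compute the edge position, then grip.

Call:
drive_tool([
  [0,0,0,0],
  [0,0,0,0],
  [0,0,0,0],
  [0,0,0,0],
], fingers=40)

```text
time_s: 19.65
tcp_pos: [0.4391, -0.0377, 0.0963]
ee_rot: [[-0.179, -0.984, -0.0], [-0.984, 0.179, -0.0], [0.0, 0.0, -1.0]]
wrist_force: [0.4, 0.0, 0.0]
gripper_width: 0.538
```

Run:
```python
from h import *
im,k=cam("wrist");o=np.array([.4543,.0598]);a=np.radians(79.6);R=np.array([[np.cos(a),-np.sin(a)],[np.sin(a),np.cos(a)]])
s=telemetry.sense()
for v in range(222,240):print(v,im[v,300:340].mean(0).astype(int),(R.T@(ray(k,320,v,.043)[:2]-o)).round(4)) if v%2==0 else 0
print("tcp",R.T@(s["tcp_pos"][:2]-o),s["gripper_width"],s["joints"].round(1))
# target: clamp
oc=np.array([.4887,.3297]);c=np.radians(37.5);C=np.array([[np.cos(c),-np.sin(c)],[np.sin(c),np.cos(c)]])
print(C@[-.091,.0035]+oc)
```

```text
222 [214 227 231] [-0.1171 -0.0031]
224 [214 227 231] [-0.1161 -0.0031]
226 [214 227 231] [-0.115  -0.0031]
228 [214 227 231] [-0.114  -0.0031]
230 [214 227 231] [-0.113  -0.0031]
232 [184 200 204] [-0.1119 -0.0031]
234 [172 171 169] [-0.1109 -0.0031]
236 [218 218 218] [-0.1098 -0.0031]
238 [218 218 219] [-0.1088 -0.0031]
tcp [-0.09866264 -0.00260115] 0.5361627468458448 [ 16.4  19.7 -38.8   0.  -31.5 -26.7]
[0.41437418 0.27707945]
```

The end is 11.5 mm ahead of the tool axis, so the sheet's centre is 53.5 mm behind it. Gripped at 47 mm. I'll lift and carry it.

Call:
drive_tool([
  [0,0,-0.05,0],
  [0,0,-0.15,0],
  [0,0,-0.3,0],
  [0,0,-0.5,0],
  [0,0,-0.7,0],
  [0,0,-0.85,0],
])

```text
time_s: 20.45
tcp_pos: [0.4392, -0.0376, 0.2003]
ee_rot: [[-0.179, -0.984, 0.002], [-0.984, 0.179, 0.001], [-0.001, -0.002, -1.0]]
wrist_force: [1.2, 0.3, -1.0]
gripper_width: 0.538
```

Call:
drive_tool([
  [-0.15,0.05,0,0],
  [-0.4,0.1,0,0],
  [-0.7,0.2,0,0],
  [-1,0.3,0,0],
  [-1,0.3,0,0],
])

```text
time_s: 21.08
tcp_pos: [0.4251, 0.0887, 0.1993]
ee_rot: [[-0.175, -0.985, 0.002], [-0.985, 0.175, 0.001], [-0.001, -0.001, -1.0]]
wrist_force: [-0.3, -0.6, -1.3]
gripper_width: 0.538
```

Call:
drive_tool([
  [-0.15,0.05,0,0.04],
  [-0.4,0.1,0,0.1],
  [-0.7,0.2,0,0.17],
  [-0.95,0.3,0,0.25],
  [-1,0.3,0,0.32],
  [-1,0.3,0,0.368],
  [-1,0.3,0,0.368],
  [-1,0.3,0,0.368],
])

```text
time_s: 22.08
tcp_pos: [0.4113, 0.2108, 0.1986]
ee_rot: [[-0.793, -0.609, 0.0], [-0.609, 0.793, 0.0], [-0.0, 0.0, -1.0]]
wrist_force: [0.4, -0.1, -1.2]
gripper_width: 0.541
```

```bash
cat > tgt.py <<'E'
from h import *
import sys
s=telemetry.sense();T=s["ee_rot"];c=np.radians(37.5);C=np.array([[np.cos(c),-np.sin(c)],[np.sin(c),np.cos(c)]]);oc=np.array([.4887,.3297])
x,y,z=map(float,sys.argv[1:4]);g=np.append(C@[x,y]+oc,z)
print(s["time_s"],"in clamp",C.T@(s["tcp_pos"][:2]-oc),s["tcp_pos"][2],"shift/0.12",(T.T@(g-s["tcp_pos"])/.12).round(4),"yaw",np.degrees(np.arctan2(T[1,0],T[0,0])),s["joints"].round(1),s["wrist_force"],s["gripper_width"])
E
python3 tgt.py -.0815 .0035 .0863
```

```text
22.075 in clamp [-0.13376571 -0.04717756] 0.198554625950679 shift/0.12 [-0.4358  0.4219  0.9355] yaw -142.44816888460207 [ 47.4  11.9 -29.3  -0.  -48.8 -99.8] [ 0.40047686 -0.11708799 -1.21480201] 0.5405198279399963
```

Call:
drive_tool([
  [-0.2,0.2,0.1,0],
  [-0.436,0.422,0.3,0],
  [-0.436,0.422,0.5,0],
  [-0.436,0.422,0.7,0],
  [-0.436,0.422,0.8,0],
  [-0.436,0.422,0.82,0],
  [-0.436,0.422,0.82,0],
])

```text
time_s: 22.95
tcp_pos: [0.4223, 0.2836, 0.1005]
ee_rot: [[-0.793, -0.609, 0.001], [-0.609, 0.793, 0.001], [-0.001, 0.0, -1.0]]
wrist_force: [0.2, -0.6, -0.5]
gripper_width: 0.541
```

```bash
python3 tgt.py -.0815 .0035 .0863
python3 - <<'E'
from h import *
sd,_=cam("side");tp,_=cam("top")
o=np.zeros((600,800,3),np.uint8);o[:,:400]=cv2.resize(sd[150:225,270:345],(400,400),interpolation=2)[0:400].repeat(1,0)[:400] if 0 else 0
o[:400,:400]=cv2.resize(sd[155:225,270:340],(400,400),interpolation=2);o[:400,400:]=cv2.resize(tp[170:250,235:315],(400,400),interpolation=2);cv2.imwrite("pics/w8.png",o[:400])
E
```

```text
22.95 in clamp [-0.0807703   0.00386278] 0.10050948225429643 shift/0.12 [ 0.0062 -0.003   0.1184] yaw -142.47077123384702 [  52.2   24.2  -29.3    0.   -36.5 -104.7] [ 0.15439119 -0.62876168 -0.47284329] 0.5409180439196459
```

Call:
drive_tool([
  [0.006,-0.003,0.03,0],
  [0.006,-0.003,0.06,0],
  [0.006,-0.003,0.08,0],
  [0.006,-0.003,0.1,0],
  [0.006,-0.003,0.1,0],
])

```text
time_s: 23.68
tcp_pos: [0.4215, 0.2826, 0.0876]
ee_rot: [[-0.793, -0.609, -0.0], [-0.609, 0.793, -0.0], [0.001, -0.0, -1.0]]
wrist_force: [1.0, -0.2, -0.5]
gripper_width: 0.541
```

Call:
drive_tool([
  [0,0,0.008,0],
  [0,0,0.018,0],
  [0,0,0.018,0],
])

```text
time_s: 24.05
tcp_pos: [0.4216, 0.2828, 0.0859]
ee_rot: [[-0.793, -0.609, 0.0], [-0.609, 0.793, 0.0], [-0.0, -0.0, -1.0]]
wrist_force: [-0.6, -0.8, 1.0]
gripper_width: 0.539
```

Call:
drive_tool([
  [0,0,0,0],
  [0,0,0,0],
  [0,0,0,0],
  [0,0,0,0],
], fingers=66)

```text
time_s: 24.55
tcp_pos: [0.4215, 0.2827, 0.0857]
ee_rot: [[-0.793, -0.609, 0.0], [-0.609, 0.793, 0.0], [-0.0, 0.0, -1.0]]
wrist_force: [0.3, -0.3, 0.2]
gripper_width: 0.753
```

Call:
drive_tool([
  [0,0,-0.1,0],
  [0,0,-0.4,0],
  [0,0,-0.8,0],
  [0,0,-0.95,0],
  [0,0,-0.95,0],
])

```text
time_s: 25.18
tcp_pos: [0.422, 0.2833, 0.202]
ee_rot: [[-0.793, -0.609, 0.003], [-0.609, 0.793, 0.004], [-0.005, 0.001, -1.0]]
wrist_force: [-0.2, 0.0, -0.6]
gripper_width: 0.763
```

Call:
drive_tool([
  [-0.2,0,0,0],
  [-0.6,0,0,0],
  [-0.7,0,0,0],
  [-0.7,0,0,0],
], fingers=30)

```text
time_s: 25.68
tcp_pos: [0.4878, 0.3335, 0.1981]
ee_rot: [[-0.794, -0.609, -0.002], [-0.609, 0.794, -0.002], [0.003, -0.0, -1.0]]
wrist_force: [-0.2, 0.4, -0.5]
gripper_width: 0.402
```

```bash
cat > clamprect.py <<'E'
from h import *
import sys
im,k=cam("wrist");c=np.radians(37.5);R=np.array([[np.cos(c),-np.sin(c)],[np.sin(c),np.cos(c)]]);o=np.array([.4887,.3297])
xs=np.arange(-.13,.11,.0005);ys=np.arange(-.07,.07,.0005)
M=np.array([[pix(k,np.append(R@[x,y]+o,.033)) for y in ys] for x in xs],np.float32)
w=cv2.remap(im,M[...,0],M[...,1],1);cv2.imwrite(sys.argv[1],w)
i=w.astype(int);m=((abs(i[...,0]-i[...,2])<9)&(i.sum(2)>560)).astype(np.uint8)
n,l,st,_=cv2.connectedComponentsWithStats(m);b=1+np.argmax(st[1:,4]);print(st[b])
for r in range(0,480,20):
    j=np.nonzero(l[r]==b)[0]
    if len(j)>20:print("x",round(xs[r],3),"y",ys[j[[0,-1]]].round(4))
rows=np.nonzero((l==b).sum(1)>40)[0];print("x range",xs[rows[[0,-1]]])
E
python3 clamprect.py pics/cr1.png; python3 tgt.py .075 .006 .109
```

```text
[  100    71   100   261 24090]
x -0.09 y [-0.02   0.027]
x -0.08 y [-0.0195  0.0275]
x -0.07 y [-0.0195  0.028 ]
x -0.06 y [-0.019  0.028]
x -0.05 y [-0.0185  0.028 ]
x -0.04 y [-0.018   0.0285]
x -0.03 y [-0.0175  0.0285]
x -0.02 y [-0.017   0.0285]
x -0.01 y [-0.0175  0.029 ]
x 0.0 y [-0.0165  0.029 ]
x 0.01 y [-0.0165  0.0295]
x 0.02 y [-0.0165  0.0295]
x 0.03 y [-0.016   0.0295]
x range [-0.0935  0.035 ]
25.725 in clamp [0.00092169 0.00349901] 0.19840210974393307 shift/0.12 [-0.6197  0.0211  0.743 ] yaw -142.51296044731586 [  50.    23.4  -11.8   -0.   -54.9 -102.5] [-0.54266733 -0.31768882  0.20098403] 0.3810833751111639
```

Run:
```python
from h import *
im,_=cam("wrist");sd,_=cam("side")
a=cv2.imread("pics/cr1.png");o=np.zeros((600,800,3),np.uint8)
o[:600,:350]=cv2.resize(a,(350,600));o[:310,350:]=cv2.resize(im[:235,150:490],(450,310),interpolation=2);o[310:600,350:]=cv2.resize(sd[155:225,260:368],(450,290),interpolation=2);cv2.imwrite("pics/w9.png",o)
```

```text
(no output)
```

View pics/w9.png

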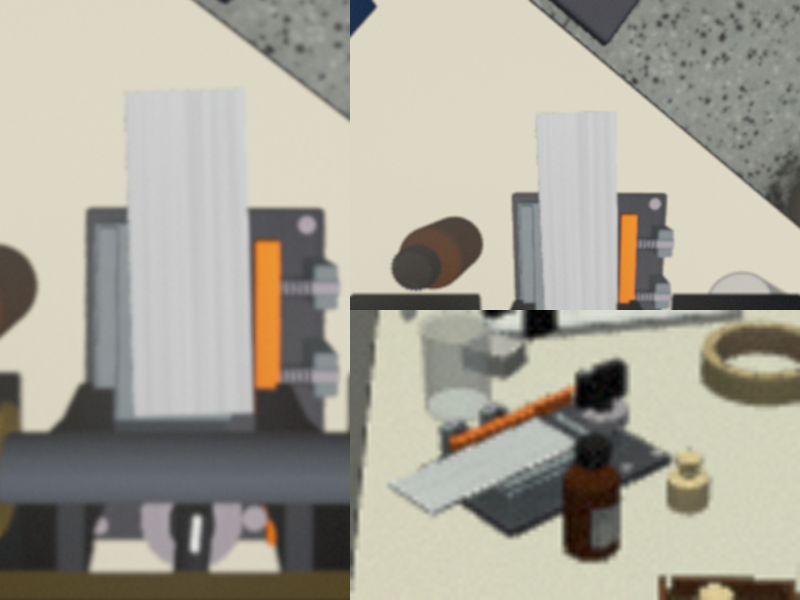

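The view shows the sheet flat in the bed, between rail and jaw, with its end just short of the stop. The jaw is still open and the bottle untouched. The last joint's range requires gripping the knob the other way round, so I'll turn by half a turn first.

Call:
drive_tool([
  [-0.1,0,0,-0.09],
  [-0.25,0,0,-0.18],
  [-0.4,0,0,-0.27],
  [-0.5,0,0,-0.36],
  [-0.6,0,0,-0.45],
  [-0.61,0.02,0,-0.54],
  [-0.61,0.02,0,-0.63],
  [-0.61,0.02,0,-0.72],
  [-0.61,0.02,0,-0.76],
  [-0.61,0.02,0,-0.76],
])

```text
time_s: 27.08
tcp_pos: [0.544, 0.3799, 0.2]
ee_rot: [[0.567, -0.824, -0.0], [-0.824, -0.567, -0.0], [-0.0, 0.0, -1.0]]
wrist_force: [0.1, -0.8, 0.5]
gripper_width: 0.344
```

Call:
drive_tool([
  [0,0,0,-0.09],
  [0,0,0,-0.18],
  [0,0,0,-0.27],
  [0,0,0,-0.36],
  [0,0,0,-0.45],
  [0,0,0,-0.54],
  [0,0,0,-0.63],
  [0,0,0,-0.72],
  [0,0,0,-0.76],
  [0,0,0,-0.76],
])

```text
time_s: 28.32
tcp_pos: [0.5443, 0.3801, 0.1999]
ee_rot: [[0.852, 0.524, -0.0], [0.524, -0.852, -0.0], [-0.0, -0.0, -1.0]]
wrist_force: [-1.1, 0.1, 0.5]
gripper_width: 0.343
```

```bash
python3 tgt.py .0745 .006 .115
```

```text
28.325 in clamp [0.07481202 0.00608724] 0.1998566092225178 shift/0.12 [-0.0024  0.001   0.7071] yaw 31.579775011796144 [ 48.8  29.8  -0.7  -0.  -59.5  72.7] [-1.12219181  0.05825956  0.52023066] 0.34284443105339363
```

Call:
drive_tool([
  [0,0,0.3,0],
  [0,0,0.5,0],
  [0,0,0.6,0],
  [0,0,0.67,0],
  [0,0,0.707,0],
  [0,0,0.707,0],
  [0,0,0.707,0],
])

```text
time_s: 29.2
tcp_pos: [0.545, 0.3806, 0.1157]
ee_rot: [[0.851, 0.525, 0.001], [0.525, -0.851, 0.001], [0.001, -0.0, -1.0]]
wrist_force: [0.6, -0.2, 0.1]
gripper_width: 0.348
```

Call:
drive_tool([
  [0,0,0,0],
  [0,0,0,0],
  [0,0,0,0],
  [0,0,0,0],
], fingers=6)

```text
time_s: 29.7
tcp_pos: [0.5449, 0.3803, 0.1151]
ee_rot: [[0.851, 0.525, 0.0], [0.525, -0.851, 0.0], [0.0, 0.0, -1.0]]
wrist_force: [0.3, 0.3, 1.2]
gripper_width: 0.135
```

Gripped at 12 mm with almost no side force. Next I'll turn the knob.

Call:
drive_tool([
  [0,0,0,0.06],
  [0,0,0,0.13],
  [0,0,0,0.2],
  [0,0,0,0.27],
  [0,0,0,0.34],
  [0,0,0,0.41],
  [0,0,0,0.48],
  [0,0,0,0.55],
  [0,0,0,0.6],
  [0,0,0,0.62],
])

```text
time_s: 30.95
tcp_pos: [0.5447, 0.3792, 0.1151]
ee_rot: [[0.772, -0.635, -0.001], [-0.635, -0.772, -0.002], [0.001, 0.002, -1.0]]
wrist_force: [0.6, -3.3, 2.3]
gripper_width: 0.134
```

```bash
cat > jaw.py <<'E'
from h import *
for n in("side","top"):
    im,k=cam(n);hsv=cv2.cvtColor(im,cv2.COLOR_BGR2HSV);m=cv2.inRange(hsv,(3,150,100),(20,255,255))
    x0,x1,y0,y1=(270,345,155,225) if n=="side" else (235,315,170,250)
    q=np.argwhere(m[y0:y1,x0:x1]);print(n,len(q),q.mean(0)+[y0,x0] if len(q) else "")
s=telemetry.sense();T=s["ee_rot"];print(s["time_s"],"yaw",np.degrees(np.arctan2(T[1,0],T[0,0])),s["wrist_force"],s["moment"],s["gripper_width"],s["joints"].round(1))
E
python3 jaw.py
python3 - <<'E'
import cv2,numpy as np
im=cv2.imread("pics/side0.png");m=cv2.inRange(cv2.cvtColor(im,cv2.COLOR_BGR2HSV),(3,150,100),(20,255,255));q=np.argwhere(m[155:225,270:345]);print("initial side",len(q),q.mean(0)+[155,270])
E
```

```text
side 77 [182.07792208 298.61038961]
top 69 [213.60869565 270.4057971 ]
31.05 yaw -39.366868245909345 [ 0.46542903 -4.24206223  2.28346164] [-1.1707395  -0.09950104  0.00622221] 0.13486068844931984 [ 48.8  34.8  -5.4   0.1 -49.9   1.8]
initial side 88 [181.71590909 296.5       ]
```

Call:
drive_tool([
  [0,0,0,0.02],
  [0,0,0,0.02],
  [0,0,0,0.02],
])

```text
time_s: 31.42
tcp_pos: [0.5447, 0.3792, 0.1151]
ee_rot: [[0.748, -0.664, -0.001], [-0.664, -0.748, -0.002], [0.001, 0.002, -1.0]]
wrist_force: [-0.2, -5.4, 3.1]
gripper_width: 0.137
```

Call:
drive_tool([
  [0,0,0,0],
  [0,0,0,0],
  [0,0,0,0],
], fingers=30)

```text
time_s: 31.8
tcp_pos: [0.5447, 0.381, 0.1148]
ee_rot: [[0.748, -0.664, 0.0], [-0.664, -0.748, 0.001], [-0.0, -0.001, -1.0]]
wrist_force: [-0.4, 0.3, -0.1]
gripper_width: 0.324
```

Call:
drive_tool([
  [0,0,-0.2,0],
  [0,0,-0.5,0],
  [-0.2,0.2,-0.8,0],
  [-0.6,0.6,-0.8,0],
  [-0.6,0.6,-0.8,0],
  [-0.6,0.6,-0.8,0],
])

```text
time_s: 32.55
tcp_pos: [0.443, 0.375, 0.2115]
ee_rot: [[0.748, -0.663, 0.001], [-0.663, -0.748, 0.001], [0.0, -0.002, -1.0]]
wrist_force: [0.7, 0.4, 0.5]
gripper_width: 0.345
```

```bash
cat > fin.py <<'E'
from h import *
im,k=cam("wrist");c=np.radians(37.5);R=np.array([[np.cos(c),-np.sin(c)],[np.sin(c),np.cos(c)]]);o=np.array([.4887,.3297])
cv2.imwrite("pics/fin.png",im);s=telemetry.sense();print(s["time_s"],R.T@(s["tcp_pos"][:2]-o),s["tcp_pos"])
hsv=cv2.cvtColor(im,cv2.COLOR_BGR2HSV)
def L(m,z):
    cs,_=cv2.findContours(m,0,1);c=max(cs,key=cv2.contourArea)[:,0];P=np.array([R.T@(ray(k,u,v,z)[:2]-o) for u,v in c],np.float32)
    print(cv2.contourArea(c[:,None]),cv2.minAreaRect(P),P.min(0),P.max(0),c.min(0),c.max(0));return P
print("jaw");m=cv2.inRange(hsv,(3,170,120),(18,255,255));m[225:]=0;P=L(m,.038)
for x in(-.03,-.02,-.01,0,.01,.02,.03):
    q=P[abs(P[:,0]-x)<.003];print(x,q[:,1].min(),q[:,1].max()) if len(q) else 0
i=im.astype(int);g=((abs(i[...,0]-i[...,2])<9)&(i.sum(2)>560)).astype(np.uint8)*255;g[225:]=0
print("sheet");P=L(g,.033)
for x in(-.08,-.05,-.02,.01,.03):
    q=P[abs(P[:,0]-x)<.003];print(x,q[:,1].min(),q[:,1].max()) if len(q) else 0
E
python3 fin.py;python3 jaw.py
```

```text
32.6 [-0.00815081  0.06344647] [0.44360976 0.37507357 0.21119822]
jaw
1200.0 ((0.025935377925634384, 0.03029920905828476), (0.1186174750328064, 0.01078612357378006), 1.6878612041473389) [-0.03335411  0.02501838] [0.08524492 0.03597165] [219 142] [358 172]
-0.03 0.02526129 0.034093127
-0.02 0.025212426 0.03419272
-0.01 0.025139393 0.034130435
0 0.025090883 0.03406834
0.01 0.025042513 0.03400642
0.02 0.025153736 0.033561856
0.03 0.025081307 0.035489645
sheet
8476.0 ((-0.02872481569647789, 0.0006724391132593155), (0.04750382527709007, 0.12910497188568115), 89.72964477539062) [-0.09336296 -0.02289909] [0.03589662 0.02465085] [280  89] [440 174]
-0.08 -0.022782309 0.02451022
-0.05 -0.022868557 0.024505762
-0.02 -0.022339119 0.024011578
0.01 -0.022572387 0.023684843
0.03 -0.022678154 0.023730915
side 80 [182.15   298.4625]
top 38 [205.44736842 263.89473684]
32.7 yaw -41.678512255914725 [-0.09982891  0.76573907  0.10020524] [ 0.01987269 -0.00995545  0.05710251] 0.3434451435700172 [ 56.1  21.8 -12.5   0.  -55.7  -7.8]
```

The jaw has dropped about 6–7 mm and the sheet is square against the rail. I'm handing in.

```bash
python3 -c "
from station import order;print(order.finish_job())"
```

```text
the job is handed in; nothing more can be done
None
```

The top sheet is in the cam clamp and clamped against the rail, and I handed the job in at about 33 s of the 69 s allowed.

**What I did**
- **Sliding the sheet out:** I pressed it with the closed fingertips and dragged it. It stuck and the tips slipped several times, leaving it only about 25 mm out, so I pinched the end and pulled it level to about 45 mm.
- **Placing it:** I took a deeper grip, carried it over and laid it in the bed. I then let go and turned the knob clockwise to about 1.38 rad, judged by the angle of the gripper holding it.

**Last checks, from the wrist camera after letting go of the knob**

| Check | Measured | Allowed |
|---|---|---|
| Sheet centre in the clamp, x | -0.029 m | -0.040 to -0.017 m |
| Sheet centre in the clamp, y | about +0.001 m | ±0.003 m |
| Squareness | about 0.005 rad | under 0.05 rad |
| Jaw travel (face moved from y of about 31 mm to about 25 mm) | about 6 mm | 5 to 8.5 mm |

The gripper was clear of everything when I handed in.

**What disagreed or went unchecked**
- My edge check on the sheet often disagreed with how far the tips had travelled. The sheet really had stuck, as the pictures confirmed.
- Step 1 was not read directly: I inferred it from the pull distance and from the view after I opened the fingers.
- I did not measure the jaw's pressing force.
- I did not measure the two sheets left in the magazine or the bystanders again at the end. The magazine's wall ends were still visible in the last overhead view of it, before I pinched the sheet. The bottle, beaker and weight looked undisturbed in the last picture.

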